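# Take the worn wheel off the polishing spindle and close its guard

### The job

Take the worn felt wheel off the bench polishing spindle: pull the coupler's sprung brass collar straight back towards the motor until the wheel's shank pops loose, draw the wheel straight out and lay it in the wooden tray without dropping it. Then swing the open guard forward by its black bar and lower it gently until it rests on its rubber stop, neither letting it fall nor forcing it down (where the stop stands has to be felt), let go, and leave the other things on the bench where they are.

Things in the scene. Friction and masses are not known exactly. Their poses are not given: they have to be found in the camera images.
- machine: Bench polishing spindle, bolted down: dark base plate 212 x 150 x 10 mm, grey motor of diameter 60 (x = 0 to +97 mm), quick coupler in front of it on a level axis 62 mm above the bench. Origin on the bench under that axis, at the motor's front face; -x points out of the front (the wheel end, roughly to the robot), z up. Beside the coupler nothing within 50 mm of the axis is higher than 24 mm.
- socket_mouth (a point): Centre of the open front end of the coupler's steel nose (diameter 21 mm), 44 mm in front of the motor's face, on the spindle axis. The shank sits 35 mm deep in its bore.
- collar_grip (a point): Middle of the knurled brass collar, on the spindle axis: 26 mm long, diameter 30 mm, with a 4 mm rim of diameter 35 at its front end; the middle is 21 mm in front of the motor's face at rest. Can be gripped from above across its sides (along the machine's y).
- collar (a joint): Collar pulled back to the motor (machine's +x), m: 0 = forward (locked), 0.008 = end. Spring 3 N, rising to 5.5 N. Past 0.005 the jaws leave the shank's groove and a damped spring pin pushes the wheel 8 mm out in about half a second. Let go then, the collar stays about 3 mm back, its jaws sliding on the shank, until the wheel is right out; then it springs to 0.
- wheel_center (a point): Centre of the worn felt wheel, loose, 70 g: disc of diameter 56, 14 mm thick, on a steel shank of diameter 12 that ends 68 mm from here; x axis along the shank to the motor. Locked, its back face is 26 mm in front of the nose. Grip from above across its flat faces (along x), fingertips just above the shank. Drawing: 36 mm along the machine's -x from the locked place, against a few N.
- tray_floor (a point): Centre of the inner floor of the wooden tray, 6 mm above the bench; inside 90 (x) x 120 (y) mm, walls 5 mm thick and 18 mm high, fixed to the bench. The wheel may lie in it in any direction, on its rim and the end of its shank.
- tray: The wooden tray 100 x 130 x 18 mm; origin under its centre, on the bench. Between it and the machine lie a heap of files up to 90 mm high and the pliers; a fixed black dust hood 162 mm high stands between it and the robot.
- guard (a joint): Angle of the hinged guard, rad: 0 = its top level, growing as it opens; at the start it leans past the upright on its back rest (2.0). 300 g, almost no friction: forward of about 1.6 it falls shut if let go. It comes to rest on the stop somewhere between 0.01 and 0.29, never the same.
- guard_handle (a point): Centre of the guard's black handle bar: round, diameter 12 mm, 100 mm long, parallel to the machine's y, held by two rods 38 mm either side of its middle. 28 mm clear between the bar and the guard's front edge, in which a finger fits. Gripped across its diameter it turns in the fingers as the guard swings.
- guard_hinge (a point): Middle of the guard's hinge axis (parallel to the machine's y), 35 mm behind the motor's front face and 106 mm above the bench. The handle bar moves on a circle of 165 mm about it; at angle 0 the bar is straight in front of the hinge (machine's -x), at the same height, at 1.57 straight above.
- stop_post: Foot of the guard's stop: a dark post on the machine's +y side of the wheel, diameter 13 mm, on the base plate (origin at its foot, 10 mm above the bench). On it stands a screw with a rubber tip, set by hand: the tip's top is 76 to 107 mm above this origin; the height is not given. A steel tab on the guard's +y side, 120 mm from the hinge, lands on it.
- pliers_1: Brown-handled pliers, 129 mm long, 11 mm high, lying on the bench, origin under the middle. Leave them there.
- wax_block: Block of green carving wax, 32 x 72 x 22 mm, origin under its centre. Leave it there.

How it is judged:
By the outcome, as a careful person would: the job done as asked, in the order asked, and still so for the second after the job is handed in, with the robot touching nothing.
It also fails if it takes over 72 s, if anything falls off the work surface, if the arm or the gripper's body presses on something with over 40 N, if the wrist force passes 120 N, or if a joint passes its speed limit or range.

### The arm

A 6-joint arm with a two-finger parallel gripper is mounted at the origin on a cart in front of the work surface, level with it; the furniture and walls round the work are solid. World frame = base frame: x ahead of the robot, y to its left, z up, the work surface at z = 0. Lengths are in m, angles in degrees, forces in N, time in s.
With the tool pointing down it reaches from about 0.3 to 0.75 m from the base axis. Payload 8.5 kg.
Tool frame: the origin (TCP) lies between the finger pads; the fingertips stand 17 mm ahead of it and the grasp point (between the pads) lies 2 mm behind it; z points along the fingers, y is the direction in which the jaws open and shut (so a half turn about z gives the same grasp; the last joint's range is limited). The gripper opens to 85 mm and grips with 20 to 120 N. Pads are 22 mm wide; open, the fingers measure 114 mm over their backs; the gripper's body (76 mm by 85 mm) begins 54 mm behind the grasp point. The pads swing forward as they close: fully open they stand 13 mm farther back than shut.
Start: joints at [64.154, 21.807, 74.336, -0, 83.858, -12.336], TCP at [0.128, 0.535, 0.248] pointing down, gripper open.
Joint ranges: [-178.18, 178.18], [-50.72, 133.34], [12.68, 142.11], [-81.47, 261.47], [9.98, 163.14], [-165.26, 165.26]. Speed limits (degrees/s): [136.94, 136.94, 180, 180, 180, 180].

### API

Orientations are given as a 3x3 rotation matrix whose columns are the frame's x, y, z axes.
In Python, from rig import readout, eyes, env gives the robot as it stands.
- The arm moves only by the tool arm_command, never from a script. Its argument "rows" is text: rows parted by semicolons, each of 7 numbers parted by spaces: the closure, from 0 (fully open) to 1 (shut), then the shift along the tool's x, y, z in mm, then the turn, a rotation vector about the tool's x, y, z in degrees. In form: grip dx dy dz rx ry rz; .... A call has 1 to 5 rows; each row shifts and turns the commanded pose from where the row before left it, along the tool's axes as they then stand; what a row does not reach is not made up. A row lasts 1/12 s, in which the tool goes at most 41.7 mm and 7.16 degrees, less where a joint would pass 70% of its speed; a pose out of reach is approached as far as the arm can. A call with a gripper value outside its range is refused whole. The fingers move at their own pace and stop on an object; "squeeze" is the grip in N (left out, the last holds). Time passes only in rows, so rows that do not move let the fingers close. It gives the time, the measured TCP pose, the force and the opening at its end, in the units of the state.
- readout.observe(): the state, without advancing time (a new reading comes with each control period).
- eyes.get_image(name): name is "scene" or "top" or "wrist"; returns the picture (384x512x3 uint8, red, green, blue); there is no depth.
- eyes.camera_model(name): a dict with "mtx" (3x3 intrinsics, pixels), "k1" (the pictures are not rectified: a ray, as slopes to the right and down, at radius r is drawn at 1 + k1 r^2 times it, then the intrinsics apply), "view" (4x4, takes a point from world to camera coordinates). Camera axes: x right, y up, looking along -z (the intrinsics and any distortion apply to the point x, -y, -z); pixel columns grow to the right and rows downward; lengths in m; the calibration is good to about 2 mm. A picture is of the moment at which its call begins: read the wrist's pose just before it. camera_model takes no time and is no camera call; for the wrist camera it gives the pose at the moment of the call.
- env.close_job(): hands the job in, once; it reports no verdict.
The state is a dict: "time_s": time; "q": joint angles; "qvel": joint speeds; "joint_efforts": joint torques, N m; "position": TCP position; "tool_rot": TCP orientation; "ft_force": force on the tool from outside, world axes, zero at the start; "wrist_torque": the same for the moment, N m; "grip_width": finger opening in m.
Only numpy, scipy, OpenCV 4.12 (cv2) and the standard library are available. Lean on these libraries where they do the work, as an engineer would, in place of code of your own. Each camera call takes 0.05 s, during which the arm holds its last target. There are 200 camera calls.

## Working session

There is one attempt and no reset: what is moved stays moved. The work goes in short steps, Python scripts to look and compute and a tool call to move; the robot and the scene stay as the last step left them, time stands still between calls to the robot, and variables do not carry over. Pictures are saved under pics/ and viewed, about 8 in all and at most 12, crops included, and the job is handed in when it is done.

Besides the shell and the picture viewer there is one more tool, called after "Call:" by a JSON object that holds its "name" and its "arguments", one argument or row to a line. arm_command: Moves the arm, as the interface text tells. Its arguments: {"type":"object","properties":{"rows":{"type":"string"},"squeeze":{"type":"number"}},"required":["rows"]}

```bash
mkdir -p pics; cat > h.py <<'E'
import numpy as np, cv2
from rig import readout, eyes, env
np.set_printoptions(precision=4,suppress=True)
def snap(n,f):
    im=eyes.get_image(n); cv2.imwrite('pics/'+f,im[:,:,::-1]); return im
def ray(n,u,v,m=None):
    m=m or eyes.camera_model(n); K=np.array(m['mtx']); V=np.array(m['view'])
    d=np.array([(u-K[0,2])/K[0,0],(v-K[1,2])/K[1,1]]); s=d.copy()
    for _ in range(20): s=d/(1+m['k1']*(s@s))
    R=V[:3,:3]; return -R.T@V[:3,3], R.T@np.array([s[0],-s[1],-1.])
def onz(n,u,v,z,m=None):
    o,d=ray(n,u,v,m); return o+d*(z-o[2])/d[2]
def tri(a,b):
    A=np.zeros((3,3));c=np.zeros(3)
    ds=[]
    for o,d in(a,b):
        d=d/np.linalg.norm(d);P=np.eye(3)-np.outer(d,d);A+=P;c+=P@o;ds.append((o,d,P))
    p=np.linalg.solve(A,c); return p,[np.linalg.norm(P@(p-o)) for o,d,P in ds]
def proj(n,p,m=None):
    m=m or eyes.camera_model(n); V=np.array(m['view']);K=np.array(m['mtx']); c=V[:3,:3]@p+V[:3,3]
    s=np.array([c[0],-c[1]])/-c[2]; s=s*(1+m['k1']*(s@s)); return K[0,0]*s[0]+K[0,2],K[1,1]*s[1]+K[1,2]
E
python3 - <<'E'
from h import *
print(readout.observe())
a=snap('scene','s0.png');b=snap('top','t0.png');snap('wrist','w0.png')
for n in('scene','top'):
    m=eyes.camera_model(n);print(n,ray(n,256,192),m['mtx'],m['k1'])
E
```

```text
{'time_s': 0.0, 'q': array([ 64.1552,  21.8406,  74.3858,  -0.0026,  83.8577, -12.3352]), 'qvel': array([-0.1449, -0.0285, -0.0502,  0.0317, -0.0349, -0.0924]), 'joint_efforts': array([  0.0018, -44.8479, -23.1283,  -0.0001,   0.0048,   0.    ]), 'position': array([0.1284, 0.5345, 0.2477]), 'tool_rot': array([[-0.9723,  0.2336, -0.0006],
       [ 0.2336,  0.9723, -0.0013],
       [ 0.0003, -0.0014, -1.    ]]), 'ft_force': array([ 0.5325, -0.1489,  1.0359]), 'wrist_torque': array([ 0.0293, -0.0404,  0.0119]), 'grip_width': 0.08493873307145987}
scene (array([ 0.058 , -0.248 ,  0.7693]), array([ 0.4926,  0.4102, -0.7675])) [[379.8571   0.     253.7921]
 [  0.     379.8571 191.2004]
 [  0.       0.       1.    ]] -0.0933203472328982
top (array([0.4186, 0.1119, 1.1654]), array([ 0.0736,  0.0279, -0.997 ])) [[432.8666   0.     260.7402]
 [  0.     432.8666 191.5703]
 [  0.       0.       1.    ]] -0.05643007276766948
```

View pics/s0.png

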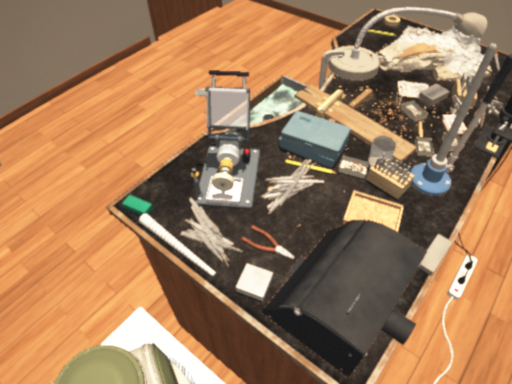

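View pics/t0.png

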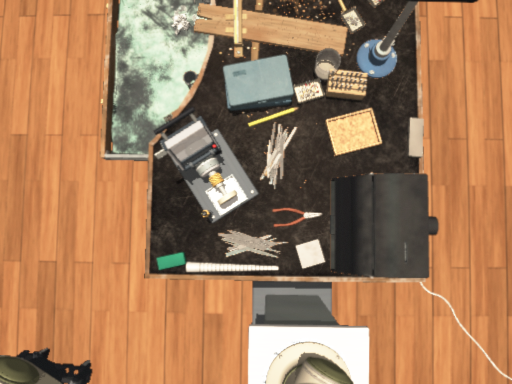

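The scene view shows the machine near (230,165) with the guard standing open, the tray at (374,212) and the hood at (350,290). In the top view the machine is at (210,165), the tray at (354,131), and the wheel points down and to the right. I'll enlarge both crops.

```bash
python3 - <<'E'
from h import *
a=cv2.imread('pics/s0.png')[60:215,180:275];b=cv2.imread('pics/t0.png')[105:230,145:265]
A=cv2.resize(a,(368,600),interpolation=cv2.INTER_CUBIC);B=cv2.resize(b,(432,450),interpolation=cv2.INTER_CUBIC)
o=np.zeros((600,800,3),np.uint8);o[:,:368]=A;o[:450,368:]=B
cv2.imwrite('pics/c1.png',o)
for u,v in[(0,0),(512,384)]:print(onz('top',u,v,0))
for n in['tray']: print(onz('top',354,131,.012),onz('scene',374,212,.012))
E
```

```text
[1.0588 0.9015 0.    ]
[-0.0018 -0.5463  0.    ]
[ 0.672  -0.1183  0.012 ] [ 0.6767 -0.1149  0.012 ]
```

View pics/c1.png

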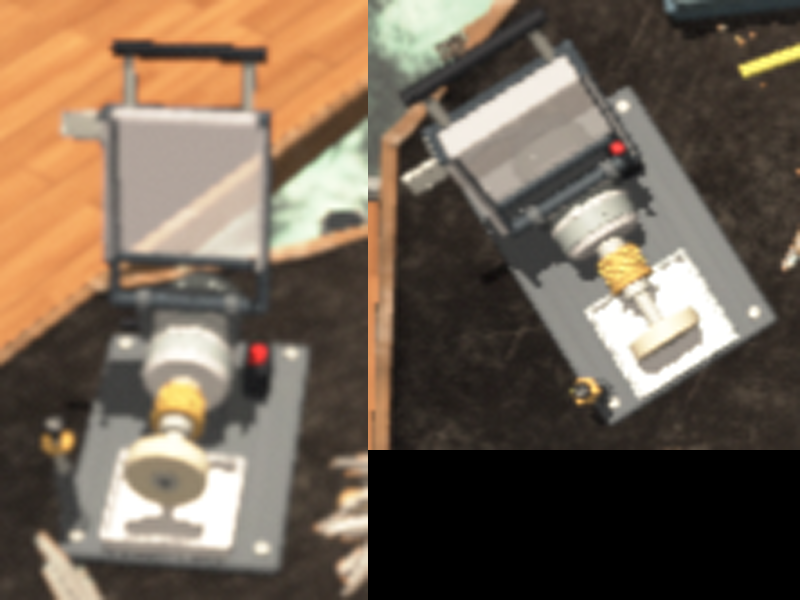

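The crop shows the wheel at top-view crop position (665,335), the collar at (624,264), bar ends at (403,97) and (543,16), plate corners at (775,318), (612,422) and (630,88), and the stop post at (585,390).

```bash
python3 - <<'E'
from h import *
T=lambda x,y:('top',145+(x-368)/3.6,105+y/3.6)
S=lambda x,y:('scene',180+x/3.873,60+y/3.873)
z=.01
c={k:onz(*T(*p),z) for k,p in dict(FR=(775,318),FL=(612,422),BR=(630,88)).items()}
s={k:onz(*S(*p),z) for k,p in dict(FL=(68,560),FR=(278,570),BR=(308,348)).items()}
print(c,s)
for q in(c,s):
    x=q['BR']-q['FR'];y=q['FL']-q['FR'];print(np.linalg.norm(x),np.linalg.norm(y),np.degrees(np.arctan2(x[1],x[0])),np.degrees(np.arctan2(y[1],y[0]))-90)
for n,a,b in[('collar',T(624,264),S(178,403)),('bar+',T(403,97),S(113,47)),('bar-',T(543,16),S(266,53)),('wheel',T(664,338),S(166,470))]:
    print(n,tri(ray(*a),ray(*b)))
print('wheel z62',onz(*T(664,338),.062),'collar top',onz(*T(624,264),.07))
# tray corners & pictures masks
for n in('top','scene'):
    im=cv2.imread('pics/%s0.png'%n[0]);h=cv2.cvtColor(im,cv2.COLOR_BGR2HSV)
    m=cv2.inRange(h,(8,60,110),(28,255,255)); w=np.zeros_like(m)
    if n=='top': w[100:165,318:390]=255
    else: w[185:240,335:412]=255
    cs,_=cv2.findContours(cv2.morphologyEx(m&w,cv2.MORPH_CLOSE,np.ones((5,5))),0,2);k=max(cs,key=cv2.contourArea)
    r=cv2.approxPolyDP(cv2.convexHull(k),5,True).reshape(-1,2)
    print(n,r.tolist(),[onz(n,*p,.018)[:2].round(4).tolist() for p in r])
E
```

```text
{'FR': array([0.5004, 0.1387, 0.01  ]), 'FL': array([0.4216, 0.2586, 0.01  ]), 'BR': array([0.673 , 0.2504, 0.01  ])} {'FL': array([0.4203, 0.2481, 0.01  ]), 'FR': array([0.5   , 0.1347, 0.01  ]), 'BR': array([0.6743, 0.2491, 0.01  ])}
0.20560658071242519 0.1434450011711794 32.91072997121499 33.29622236502736
0.20846822505085352 0.13853562078099257 33.27896788038118 35.12300501719204
collar (array([0.5329, 0.2454, 0.0685]), [np.float64(0.0006061474516923174), np.float64(0.0006061474516923511)])
bar+ (array([0.6131, 0.3567, 0.2549]), [np.float64(0.00047939962545511243), np.float64(0.00047939962545522324)])
bar- (array([0.6624, 0.2729, 0.2579]), [np.float64(0.0010915553725191018), np.float64(0.0010915553725191571)])
wheel (array([0.4827, 0.2142, 0.0675]), [np.float64(0.0020572857199884255), np.float64(0.002057285719988485)])
wheel z62 [0.4815 0.2162 0.062 ] collar top [0.5332 0.2448 0.07  ]
top [[371, 108], [381, 143], [334, 155], [325, 120]] [[0.7345, -0.1637], [0.639, -0.1896], [0.6049, -0.0632], [0.6999, -0.0392]]
scene [[409, 185], [397, 232], [343, 222], [354, 189]] [[0.8099, -0.1476], [0.6527, -0.188], [0.5976, -0.0709], [0.7064, -0.0395]]
```

Call:
{"name": "arm_command", "arguments": {
  "rows": "0 -37 -17 0 0 0 0;0 -37 -17 0 0 0 0;0 -37 -17 0 0 0 0;0 -37 -17 0 0 0 0;0 -37 -17 0 0 0 0"
}}

```text
time_s: 0.57
position: [0.2895, 0.4075, 0.2482]
tool_rot: [[-0.972, 0.233, -0.0], [0.233, 0.972, -0.0], [0.0, -0.0, -1.0]]
ft_force: [0.6, 0.7, 0.3]
grip_width: 0.0854
```

Call:
{"name": "arm_command", "arguments": {
  "rows": "0 -37 -17 0 0 0 0;0 -37 -17 0 0 0 0;0 -37 -17 0 0 0 0;0 -37 -17 0 0 0 0;0 -37 -17 0 0 0 0"
}}

```text
time_s: 0.98
position: [0.4498, 0.2814, 0.2482]
tool_rot: [[-0.972, 0.234, -0.0], [0.234, 0.972, -0.0], [0.0, -0.0, -1.0]]
ft_force: [0.4, 0.1, 0.0]
grip_width: 0.0856
```

Call:
{"name": "arm_command", "arguments": {
  "rows": "0 -37 -17 0 0 0 0;0 -37 -17 0 0 0 0;0.4 0 0 0 0 0 -6.6;0.4 0 0 0 0 0 -6.6;0.4 0 0 0 0 0 -6.6"
}}

```text
time_s: 1.4
position: [0.513, 0.2319, 0.2477]
tool_rot: [[-0.994, -0.114, -0.001], [-0.114, 0.994, -0.0], [0.001, -0.0, -1.0]]
ft_force: [-0.6, -0.2, -0.2]
grip_width: 0.0521
```

Call:
{"name": "arm_command", "arguments": {
  "rows": "0.4 0 0 0 0 0 -6.6;0.4 0 0 0 0 0 -6.6;0.4 0 0 0 0 0 -6.6;0.4 0 0 0 0 0 -6.4;0.4 0 0 0 0 0 0"
}}

```text
time_s: 1.82
position: [0.5124, 0.2326, 0.2481]
tool_rot: [[-0.841, -0.54, -0.001], [-0.54, 0.841, -0.0], [0.001, 0.0, -1.0]]
ft_force: [0.3, -0.6, -0.4]
grip_width: 0.0513
```

```bash
python3 - <<'E'
from h import *
s=readout.observe();print(s['time_s'],s['position'],s['tool_rot'],s['q'],s['ft_force'],s['grip_width'])
im=snap('wrist','w1.png');m=eyes.camera_model('wrist');o,d=ray('wrist',256,192);print(o,d,m['mtx'],m['k1'])
for p in [(.5326,.2478,.062),(.4854,.2177,.062)]:print(proj('wrist',np.array(p)))
cv2.imwrite('pics/w1b.png',cv2.resize(im[:,:,::-1],(800,600),interpolation=cv2.INTER_CUBIC))
E
```

```text
1.8167 [0.5124 0.2326 0.2481] [[-0.8414 -0.5404 -0.0006]
 [-0.5404  0.8414 -0.0001]
 [ 0.0006  0.0002 -1.    ]] [  12.3665   23.1254   72.2613    0.0014   84.6494 -110.3431] [ 0.254  -0.5644 -0.3603] 0.05134154349449928
[0.4509 0.1944 0.3737] [ 0.2311  0.1382 -0.9631] [[332.0479   0.     258.1303]
 [  0.     332.0479 195.7105]
 [  0.       0.       1.    ]] -0.015682816487107298
(np.float64(259.74551306533175), np.float64(202.23847271137))
(np.float64(259.59011145098304), np.float64(145.188701824712))
```

View pics/w1b.png

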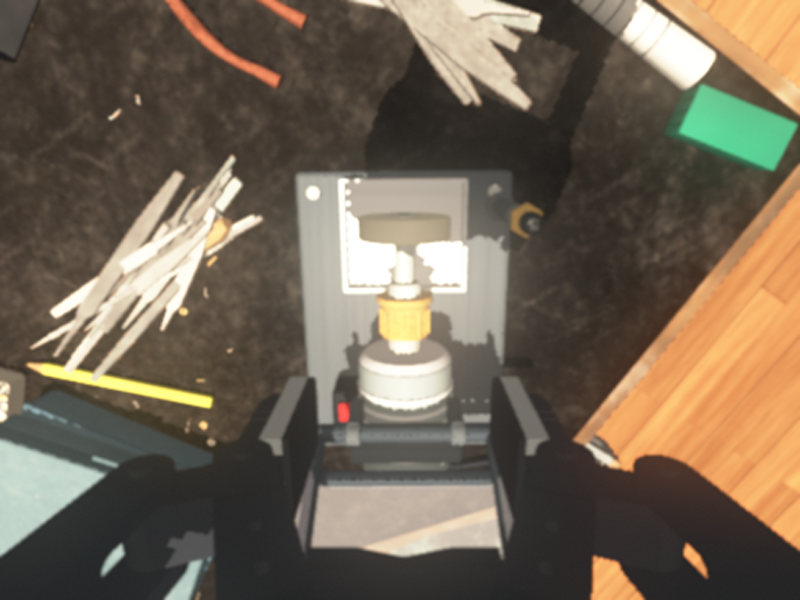

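The wrist view shows the machine lined up with the tool: wheel at (404,228), collar (404,315) and stop screw (527,220) in the 800-pixel picture. I'll turn these into machine-frame numbers.

```bash
python3 - <<'E'
from h import *
m=eyes.camera_model('wrist')
yaw=np.radians(32.7);X=np.array([np.cos(yaw),np.sin(yaw)]);Y=np.array([-X[1],X[0]]);O=np.array([.5503,.2591])
f=lambda u,v,z:(onz('wrist',u/1.5625,v/1.5625,z,m)[:2])
im=cv2.imread('pics/w1b.png');h=cv2.cvtColor(im,cv2.COLOR_BGR2HSV)
k=cv2.inRange(h,(12,130,120),(30,255,255));k[:270]=0;k[350:]=0;k[:,:360]=0;k[:,450:]=0
ys,xs=np.nonzero(k);print('collar',xs.min(),xs.max(),ys.min(),ys.max())
for n,u,v,z in[('collarL',xs.min(),305,.062),('collarR',xs.max(),305,.062),('rim front',404,ys.min(),.0795),('back',404,ys.max(),.077),('wheel front top',404,213,.09),('wheel back top',404,243,.09),('wheelL',359,225,.062),('wheelR',449,225,.062),('motor face top',404,340,.092),('motorL',359,375,.062),('motorR',452,375,.062),('plateFL',297,173,.01),('plateFR',511,171,.01)]:
    p=f(u,v,z);print(n,p,'mx,my',(p-O)@X,(p-O)@Y)
E
```

```text
Traceback (most recent call last):
ValueError: zero-size array to reduction operation minimum which has no identity
```

```bash
python3 - <<'E'
from h import *
m=eyes.camera_model('wrist')
yaw=np.radians(32.7);X=np.array([np.cos(yaw),np.sin(yaw)]);Y=np.array([-X[1],X[0]]);O=np.array([.5503,.2591])
f=lambda u,v,z:(onz('wrist',u/1.5625,v/1.5625,z,m)[:2])
im=cv2.imread('pics/w1b.png');h=cv2.cvtColor(im,cv2.COLOR_BGR2HSV);print(h[310,404],h[300,395])
k=(h[...,0]>10)&(h[...,0]<35)&(h[...,1]>110);k[:280]=0;k[350:]=0;k[:,:360]=0;k[:,450:]=0
ys,xs=np.nonzero(k);print('collar',xs.min(),xs.max(),ys.min(),ys.max())
for n,u,v,z in[('collarL',xs.min(),305,.062),('collarR',xs.max(),305,.062),('rim front',404,ys.min(),.0795),('back',404,ys.max(),.077),('wheel front top',404,213,.09),('wheel back top',404,243,.09),('wheelL',359,225,.062),('wheelR',449,225,.062),('motor face top',404,340,.092),('motorL',359,375,.062),('motorR',452,375,.062),('plateFL',297,173,.01),('plateFR',511,171,.01)]:
    p=f(u,v,z);print(n,p,'mx,my',(p-O)@X,(p-O)@Y)
E
```

```text
[ 26 104 254] [ 17 104 219]
collar 379 430 298 338
collarL [0.5355 0.2297] mx,my -0.028322818159260497 -0.01670448563418045
collarR [0.5184 0.2567] mx,my -0.028102662880476272 0.015199659596348716
rim front [0.5192 0.2379] mx,my -0.037574655649143765 -0.001019570979206997
back [0.5411 0.2518] mx,my -0.011716985877793304 -0.0011884761056212077
wheel front top [0.4764 0.2109] mx,my -0.08821524849645458 -0.0006938532610517851
wheel back top [0.4903 0.2196] mx,my -0.07185719056641013 -0.0008023137508928588
wheelL [0.4994 0.1935] mx,my -0.07828968794969353 -0.027686840418983085
wheelR [0.4706 0.2391] mx,my -0.07791549695325056 0.026216939061596414
motor face top [0.5376 0.2495] mx,my -0.015895690934979254 -0.0011749763593362653
motorL [0.5829 0.2436] mx,my 0.019060964013939703 -0.030694067810911746
motorR [0.5505 0.2948] mx,my 0.01947743593293579 0.029888622301063775
plateFL [0.4997 0.1395] mx,my -0.10718500344133489 -0.07332213366232562
plateFR [0.4208 0.2618] mx,my -0.10749140983393753 0.07225868750465009
```

Call:
{"name": "arm_command", "arguments": {
  "rows": "0.4 -22 1 0 0 0 0;0.4 0 0 40 0 0 0;0.4 0 0 40 0 0 0;0.4 0 0 40 0 0 0;0.4 0 0 30 0 0 0"
}}

```text
time_s: 2.28
position: [0.5294, 0.2451, 0.0953]
tool_rot: [[-0.846, -0.534, -0.003], [-0.534, 0.846, -0.001], [0.003, 0.001, -1.0]]
ft_force: [0.0, 0.5, -0.1]
grip_width: 0.0513
```

Call:
{"name": "arm_command", "arguments": {
  "rows": "0.4 0 0 16 0 0 0;0.4 0 0 16 0 0 0;0.4 0 0 0 0 0 0;0.4 0 0 0 0 0 0",
  "squeeze": 40
}}

```text
time_s: 2.62
position: [0.5304, 0.2453, 0.0661]
tool_rot: [[-0.845, -0.535, -0.001], [-0.535, 0.845, -0.0], [0.001, 0.0, -1.0]]
ft_force: [0.8, 0.5, 0.7]
grip_width: 0.0511
```

Call:
{"name": "arm_command", "arguments": {
  "rows": "0.8 0 0 0 0 0 0;0.8 0 0 0 0 0 0;0.8 0 0 0 0 0 0;0.8 0 0 0 0 0 0;0.8 0 0 0 0 0 0",
  "squeeze": 40
}}

```text
time_s: 3.03
position: [0.5313, 0.2453, 0.0679]
tool_rot: [[-0.844, -0.537, 0.003], [-0.537, 0.844, 0.0], [-0.003, -0.001, -1.0]]
ft_force: [0.2, -1.8, 6.7]
grip_width: 0.0317
```

Call:
{"name": "arm_command", "arguments": {
  "rows": "0.8 -2 0 0 0 0 0;0.8 -2 0 0 0 0 0;0.8 -2 0 0 0 0 0;0.8 -1 0 0 0 0 0;0.8 0 0 0 0 0 0"
}}

```text
time_s: 3.45
position: [0.5368, 0.2488, 0.0679]
tool_rot: [[-0.844, -0.537, 0.001], [-0.537, 0.844, -0.001], [-0.001, -0.001, -1.0]]
ft_force: [-2.2, -3.7, 8.8]
grip_width: 0.0319
```

Call:
{"name": "arm_command", "arguments": {
  "rows": "0.8 0 0 0 0 0 0;0.8 0 0 0 0 0 0;0.8 0 0 0 0 0 0;0.8 0 0 0 0 0 0;0.8 0 0 0 0 0 0"
}}

```text
time_s: 3.87
position: [0.5366, 0.2487, 0.0679]
tool_rot: [[-0.844, -0.537, 0.001], [-0.537, 0.844, -0.001], [-0.001, -0.001, -1.0]]
ft_force: [-2.6, -3.9, 8.6]
grip_width: 0.0313
```

```bash
python3 - <<'E'
from h import *
s=readout.observe();print(s['time_s'],s['position'],s['ft_force'],s['grip_width'])
im=snap('wrist','w2.png');cv2.imwrite('pics/w2b.png',cv2.resize(im[40:240,160:360,::-1],(600,600),interpolation=cv2.INTER_CUBIC))
E
```

```text
3.8667 [0.5366 0.2487 0.0679] [-2.5874 -3.9121  8.6188] 0.03127449481244659
```

View pics/w2b.png

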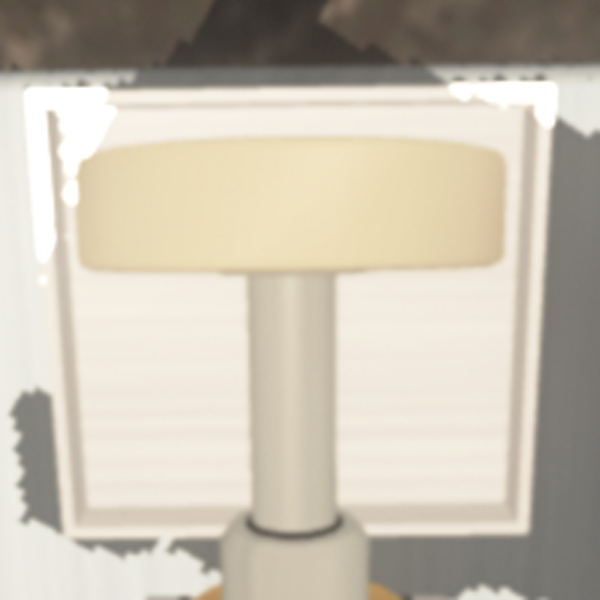

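The wheel is still coaxial, and the shank is visible from (290,270) to the nose at (290,525) in the crop. I'll compute how far it came out.

```bash
python3 - <<'E'
from h import *
yaw=np.radians(32.7);X=np.array([np.cos(yaw),np.sin(yaw)]);Y=np.array([-X[1],X[0]]);O=np.array([.5482,.2568])
for n,x,y,z in[('wheel back',293,270,.09),('wheel front',293,137,.09),('nose top',293,515,.0725),('wL',78,200,.07),('wR',505,200,.07)]:
    p=onz('wrist',160+x/3,40+y/3,z)[:2]-O;print(n,p@X,p@Y)
E
```

```text
wheel back -0.07743816525756703 0.00016264479128834912
wheel front -0.09039632586866138 0.0002362492700093601
nose top -0.044892521912969004 -7.590728854557414e-05
wL -0.08407301578203652 -0.025650438506253505
wR -0.08380247696890322 0.02554840637155977
```

Call:
{"name": "arm_command", "arguments": {
  "rows": "0.4 0 0 0 0 0 0;0.4 0 0 0 0 0 0;0.4 0 0 0 0 0 0;0.4 0 0 -20 0 0 0;0.4 0 0 -38 0 0 0"
}}

```text
time_s: 4.33
position: [0.5346, 0.2487, 0.1213]
tool_rot: [[-0.844, -0.537, -0.008], [-0.537, 0.844, -0.002], [0.008, 0.003, -1.0]]
ft_force: [0.8, 1.6, 0.1]
grip_width: 0.0508
```

Call:
{"name": "arm_command", "arguments": {
  "rows": "0.6 0 0 -38 0 0 0;0.6 35 0 0 0 0 0;0.6 35 0 0 0 0 0;0.6 0 0 0 0 0 7;0.6 0 0 0 0 0 7"
}}

```text
time_s: 4.75
position: [0.4759, 0.211, 0.1627]
tool_rot: [[-0.95, -0.311, -0.0], [-0.311, 0.95, 0.0], [0.0, 0.0, -1.0]]
ft_force: [0.7, 0.8, 0.2]
grip_width: 0.0342
```

Call:
{"name": "arm_command", "arguments": {
  "rows": "0.6 0 0 0 0 0 7;0.6 0 0 0 0 0 7;0.6 0 0 0 0 0 7;0.6 0 0 0 0 0 7;0.6 0 0 0 0 0 7"
}}

```text
time_s: 5.17
position: [0.4774, 0.2116, 0.1623]
tool_rot: [[-0.957, 0.29, 0.0], [0.29, 0.957, 0.0], [0.0, 0.0, -1.0]]
ft_force: [0.2, 0.5, -0.2]
grip_width: 0.0342
```

Call:
{"name": "arm_command", "arguments": {
  "rows": "0.6 0 0 0 0 0 7;0.6 0 0 0 0 0 7;0.6 0 0 0 0 0 7;0.6 0 0 0 0 0 7;0.6 0 0 0 0 0 6"
}}

```text
time_s: 5.58
position: [0.4774, 0.2116, 0.1623]
tool_rot: [[-0.631, 0.776, 0.0], [0.776, 0.631, 0.0], [0.0, 0.0, -1.0]]
ft_force: [0.2, 0.3, 1.1]
grip_width: 0.0341
```

Call:
{"name": "arm_command", "arguments": {
  "rows": "0.6 0 0 0 0 0 0;0.6 0 0 0 0 0 0"
}}

```text
time_s: 5.75
position: [0.4774, 0.2116, 0.1623]
tool_rot: [[-0.638, 0.77, 0.0], [0.77, 0.638, 0.0], [0.0, 0.0, -1.0]]
ft_force: [-0.5, -0.3, 0.0]
grip_width: 0.0338
```

```bash
python3 - <<'E'
from h import *
s=readout.observe();print(s['time_s'],s['position'],s['tool_rot'],s['q'],s['ft_force'],s['grip_width'])
yaw=np.radians(32.7);X=np.array([np.cos(yaw),np.sin(yaw)]);Y=np.array([-X[1],X[0]]);O=np.array([.5482,.2568])
p=s['position'][:2]-O;print(p@X,p@Y, np.degrees(np.arctan2(s['tool_rot'][1,1],s['tool_rot'][0,1])))
im=snap('wrist','w3.png');cv2.imwrite('pics/w3b.png',cv2.resize(im[:,:,::-1],(800,600),interpolation=cv2.INTER_CUBIC))
print(proj('wrist',np.r_[O-.085*X,.062]),proj('wrist',np.r_[O-.085*X,.09]))
E
```

```text
5.75 [0.4774 0.2116 0.1623] [[-0.6384  0.7697  0.    ]
 [ 0.7697  0.6384  0.0001]
 [ 0.0001  0.0001 -1.    ]] [ 10.8954  23.7178  86.7193   0.0083  69.5601 -28.7772] [-0.5313 -0.3281  0.0144] 0.033814543908373386
-0.08399055317090168 0.00019243964560043743 39.66966745652717
(np.float64(258.47140735427104), np.float64(203.80724300477397)) (np.float64(258.4917265570001), np.float64(217.2779174153115))
```

View pics/w3b.png

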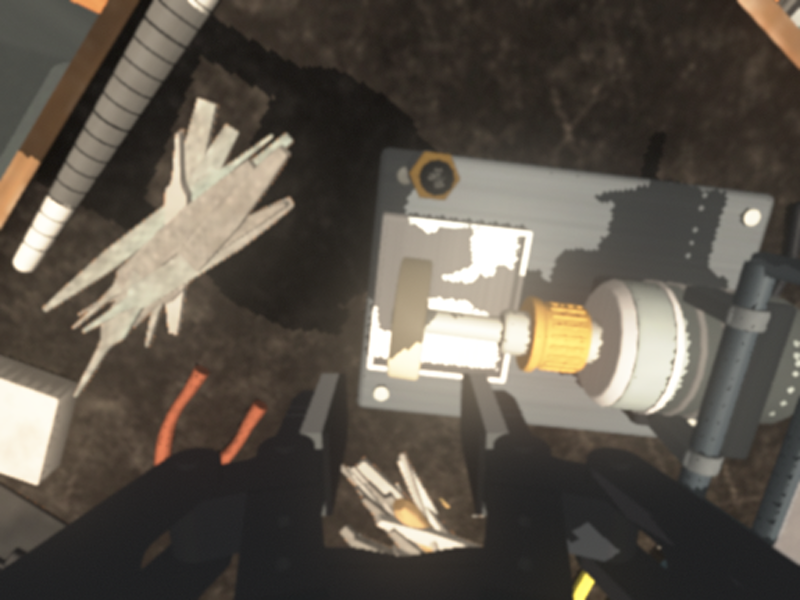

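The wheel sits at (408,318), right where predicted. Yaw is still 7° short, so I'll add that and then descend and grip.

Call:
{"name": "arm_command", "arguments": {
  "rows": "0.6 0 0 0 0 0 7;0.6 0 -0.5 30 0 0 0;0.6 0 0 28 0 0 0;0.6 0 0 15 0 0 0;0.6 0 0 0 0 0 0"
}}

```text
time_s: 6.22
position: [0.4755, 0.2109, 0.0865]
tool_rot: [[-0.539, 0.842, -0.006], [0.842, 0.539, -0.001], [0.002, -0.005, -1.0]]
ft_force: [0.4, -0.7, 0.1]
grip_width: 0.0342
```

Call:
{"name": "arm_command", "arguments": {
  "rows": "1 0 0 0 0 0 0;1 0 0 0 0 0 0;1 0 0 0 0 0 0;1 0 0 0 0 0 0;1 0 0 0 0 0 0",
  "squeeze": 50
}}

```text
time_s: 6.63
position: [0.4778, 0.2116, 0.0904]
tool_rot: [[-0.537, 0.843, 0.003], [0.843, 0.537, 0.001], [-0.001, 0.003, -1.0]]
ft_force: [1.3, 2.0, 2.9]
grip_width: 0.0128
```

Call:
{"name": "arm_command", "arguments": {
  "rows": "1 0 -4 0 0 0 0;1 0 -5 0 0 0 0;1 0 -5 0 0 0 0;1 0 -5 0 0 0 0;1 0 -5 0 0 0 0"
}}

```text
time_s: 7.05
position: [0.4561, 0.1979, 0.0893]
tool_rot: [[-0.537, 0.844, -0.0], [0.844, 0.537, -0.0], [-0.0, -0.001, -1.0]]
ft_force: [-0.7, -0.1, -0.5]
grip_width: 0.0126
```

Call:
{"name": "arm_command", "arguments": {
  "rows": "1 0 -5 0 0 0 0;1 0 -5 0 0 0 0;1 0 -5 0 0 0 0;1 0 -5 0 0 0 0;1 0 0 0 0 0 0"
}}

```text
time_s: 7.47
position: [0.4388, 0.1871, 0.0892]
tool_rot: [[-0.537, 0.844, -0.001], [0.844, 0.537, -0.0], [0.0, -0.001, -1.0]]
ft_force: [0.3, -0.8, -0.8]
grip_width: 0.0126
```

```bash
python3 - <<'E'
from h import *
s=readout.observe();print(s['time_s'],s['position'],s['q'],s['ft_force'],s['grip_width'])
im=snap('wrist','w4.png');cv2.imwrite('pics/w4b.png',cv2.resize(im[:,100:440,::-1],(510,576),interpolation=cv2.INTER_CUBIC))
E
```

```text
7.4667 [0.4388 0.1871 0.0892] [  8.8381  25.6992  98.9973  -0.0081  55.3788 -23.6352] [ 0.2964 -0.8306 -0.8462] 0.012570913123845033
```

View pics/w4b.png

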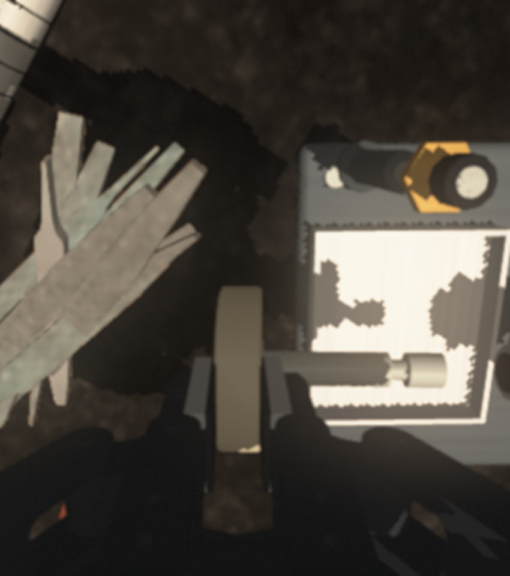

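The wheel is out: the shank end at (430,370) is free of the coupler, and the wheel is held squarely. I'll lift it and carry it over to the tray.

Call:
{"name": "arm_command", "arguments": {
  "rows": "1 0 0 -20 0 0 0;1 0 0 -35 0 0 0;1 0 0 -40 0 0 0;1 0 0 -40 0 0 0;1 0 0 -35 0 0 0"
}}

```text
time_s: 7.93
position: [0.4398, 0.1877, 0.262]
tool_rot: [[-0.537, 0.843, 0.002], [0.843, 0.537, 0.0], [-0.001, 0.001, -1.0]]
ft_force: [1.8, 0.7, -0.7]
grip_width: 0.0123
```

Call:
{"name": "arm_command", "arguments": {
  "rows": "1 -25 3 0 0 0 0;1 -39 4.6 0 0 0 0;1 -39 4.6 0 0 0 0;1 -39 4.6 0 0 0 0;1 -39 4.6 0 0 0 0"
}}

```text
time_s: 8.35
position: [0.5561, 0.0448, 0.2594]
tool_rot: [[-0.537, 0.843, 0.0], [0.843, 0.537, 0.0], [-0.0, 0.0, -1.0]]
ft_force: [0.2, 1.7, -0.4]
grip_width: 0.0126
```

Call:
{"name": "arm_command", "arguments": {
  "rows": "1 -39 4.6 0 0 0 0;1 -39 4.6 0 0 0 0;1 -39 4.6 0 0 0 0;1 -39 4.6 0 0 0 0;1 -14 1.8 0 0 0 0"
}}

```text
time_s: 8.77
position: [0.6655, -0.0905, 0.2578]
tool_rot: [[-0.534, 0.845, -0.001], [0.845, 0.534, -0.001], [-0.0, -0.001, -1.0]]
ft_force: [0.5, 0.4, -0.7]
grip_width: 0.0127
```

Call:
{"name": "arm_command", "arguments": {
  "rows": "1 0 0 0 0 0 6.7;1 0 0 0 0 0 6.7;1 0 0 0 0 0 6.7;1 0 0 0 0 0 6.7;1 0 0 0 0 0 6.7"
}}

```text
time_s: 9.18
position: [0.6636, -0.0861, 0.259]
tool_rot: [[0.023, 1.0, -0.001], [1.0, -0.023, 0.0], [0.0, -0.001, -1.0]]
ft_force: [-0.0, 0.4, -0.4]
grip_width: 0.0127
```

Call:
{"name": "arm_command", "arguments": {
  "rows": "1 0 0 0 0 0 6.7;1 0 0 0 0 0 6.7;1 0 0 0 0 0 6.7;1 0 0 0 0 0 6.7;1 0 0 0 0 0 6.7"
}}

```text
time_s: 9.6
position: [0.6636, -0.0861, 0.259]
tool_rot: [[0.571, 0.821, -0.001], [0.821, -0.571, 0.0], [-0.0, -0.0, -1.0]]
ft_force: [0.6, -0.3, -0.9]
grip_width: 0.0127
```

Call:
{"name": "arm_command", "arguments": {
  "rows": "1 0 0 0 0 0 6.7;1 0 0 0 0 0 6.7;1 0 0 0 0 0 6.7;1 0 0 0 0 0 6.7;1 0 0 0 0 0 6.7"
}}

```text
time_s: 10.02
position: [0.6636, -0.0861, 0.259]
tool_rot: [[0.929, 0.369, -0.0], [0.369, -0.929, 0.0], [-0.0, -0.0, -1.0]]
ft_force: [-0.3, -0.2, 0.0]
grip_width: 0.0125
```

Call:
{"name": "arm_command", "arguments": {
  "rows": "1 0 0 0 0 0 6.7;1 0 0 0 0 0 0;1 0 0 0 0 0 0"
}}

```text
time_s: 10.27
position: [0.6636, -0.0861, 0.2591]
tool_rot: [[0.964, 0.267, -0.0], [0.267, -0.964, 0.0], [-0.0, -0.0, -1.0]]
ft_force: [0.7, 0.4, -0.6]
grip_width: 0.0127
```

```bash
python3 - <<'E'
from h import *
s=readout.observe();print(s['time_s'],s['position'],s['tool_rot'],s['q'],s['ft_force'],s['grip_width'])
print(np.degrees(np.arctan2(s['tool_rot'][1,1],s['tool_rot'][0,1])))
im=snap('wrist','w5.png');cv2.imwrite('pics/w5b.png',cv2.resize(im[:,:,::-1],(800,600),interpolation=cv2.INTER_CUBIC))
E
```

```text
10.2667 [ 0.6636 -0.0861  0.2591] [[ 0.9637  0.2671 -0.0003]
 [ 0.2671 -0.9637  0.0001]
 [-0.0003 -0.0002 -1.    ]] [-17.5056  34.0922  51.4308   0.0005  94.4969  57.0024] [ 0.7     0.368  -0.5824] 0.01271644800746304
-74.5079855734209
```

View pics/w5b.png

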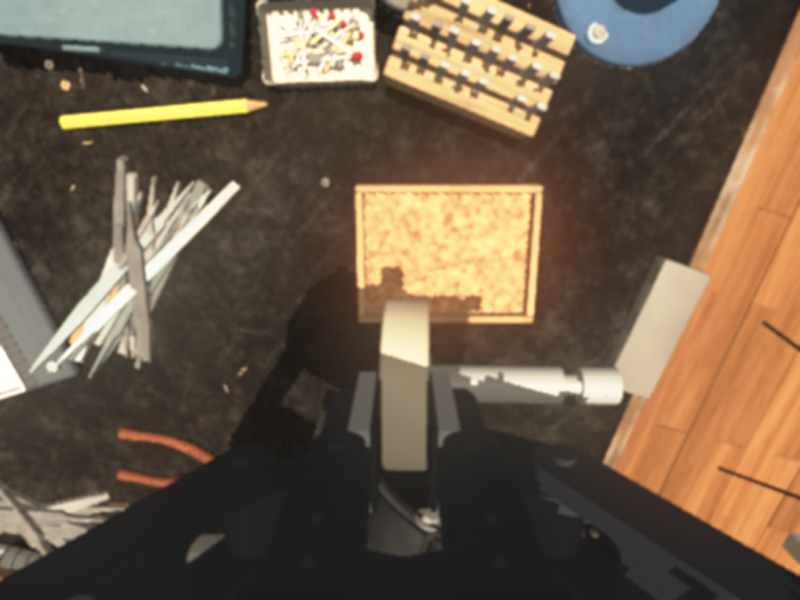

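```bash
python3 - <<'E'
from h import *
P=[onz('wrist',u/1.5625,v/1.5625,.018)[:2] for u,v in[(355,185),(543,185),(534,323),(358,323)]]
print(np.array(P),np.mean(P,0),[np.linalg.norm(P[i]-P[i-1]) for i in range(4)],np.degrees(np.arctan2(*(P[1]-P[0])[::-1])))
for u,v in[(331,175),(345,174),(372,173),(427,173)]:print('hood',onz('top',u,v,.162),onz('top',u,v,0.0))
E
```

```text
[[ 0.7023 -0.0406]
 [ 0.7369 -0.1658]
 [ 0.6404 -0.1932]
 [ 0.6056 -0.0669]] [ 0.6713 -0.1166] [np.float64(0.10021596783288768), np.float64(0.1298489683905276), np.float64(0.10032905159158771), np.float64(0.1310318819829856)] -74.53248293428233
hood [ 0.5344 -0.0342  0.162 ] [ 0.5531 -0.0578  0.    ]
hood [ 0.5371 -0.0668  0.162 ] [ 0.5563 -0.0957  0.    ]
hood [ 0.5402 -0.1299  0.162 ] [ 0.5599 -0.169   0.    ]
hood [ 0.5419 -0.2592  0.162 ] [ 0.5618 -0.3191  0.    ]
```

Call:
{"name": "arm_command", "arguments": {
  "rows": "1 0 12 0 0 0 0;1 0 0 0 6.7 0 0;1 0 0 0 6.7 0 0;1 0 0 0 6.7 0 0;1 0 13.7 37.6 0 0 0"
}}

```text
time_s: 10.73
position: [0.6686, -0.1019, 0.2244]
tool_rot: [[0.965, 0.249, -0.081], [0.262, -0.906, 0.333], [0.009, -0.343, -0.939]]
ft_force: [2.8, -0.7, -0.9]
grip_width: 0.0126
```

Call:
{"name": "arm_command", "arguments": {
  "rows": "1 0 13.7 37.6 0 0 0;1 0 13.7 37.6 0 0 0;1 0 13.7 37.6 0 0 0;1 0 7 19 0 0 0;1 0 0 0 0 0 0"
}}

```text
time_s: 11.15
position: [0.6647, -0.0977, 0.0735]
tool_rot: [[0.964, 0.246, -0.099], [0.265, -0.904, 0.335], [-0.007, -0.349, -0.937]]
ft_force: [0.0, -0.3, -0.5]
grip_width: 0.0125
```

Call:
{"name": "arm_command", "arguments": {
  "rows": "1 0 2 5.6 0 0 0;1 0 1 2.8 0 0 0;1 0 0 0 0 0 0"
}}

```text
time_s: 11.4
position: [0.6672, -0.0979, 0.0713]
tool_rot: [[0.964, 0.249, -0.088], [0.264, -0.906, 0.331], [0.002, -0.342, -0.94]]
ft_force: [-0.2, -0.0, -0.7]
grip_width: 0.0127
```

Call:
{"name": "arm_command", "arguments": {
  "rows": "1 0 1 2.8 0 0 0;1 0 1 2.8 0 0 0;1 0 0.3 0.9 0 0 0;1 0 0 0 0 0 0;1 0 0 0 0 0 0"
}}

```text
time_s: 11.82
position: [0.6668, -0.0975, 0.0637]
tool_rot: [[0.965, 0.248, -0.09], [0.264, -0.906, 0.331], [0.001, -0.343, -0.939]]
ft_force: [0.2, -1.2, 2.6]
grip_width: 0.0128
```

Call:
{"name": "arm_command", "arguments": {
  "rows": "1 0 0.3 0.9 0 0 0;1 0 0.3 0.9 0 0 0;1 0 0 0 0 0 0;1 0 0 0 0 0 0"
}}

```text
time_s: 12.15
position: [0.6671, -0.0976, 0.0633]
tool_rot: [[0.965, 0.249, -0.088], [0.264, -0.906, 0.331], [0.002, -0.343, -0.939]]
ft_force: [-1.1, -0.0, 11.3]
grip_width: 0.0125
```

Call:
{"name": "arm_command", "arguments": {
  "rows": "1 0 -0.4 -1 0 0 0;1 0 0 0 0 0 0;0.7 0 0 0 0 0 0;0.7 0 0 0 0 0 0;0.7 0 0 0 0 0 0"
}}

```text
time_s: 12.57
position: [0.6664, -0.0972, 0.0619]
tool_rot: [[0.965, 0.247, -0.091], [0.264, -0.906, 0.332], [-0.001, -0.344, -0.939]]
ft_force: [-0.0, -0.4, -0.1]
grip_width: 0.0259
```

Call:
{"name": "arm_command", "arguments": {
  "rows": "0.7 0 0 -8 0 0 0;0.7 0 0 -15 0 0 0;0.7 0 0 -40 0 0 0;0.7 0 0 -40 0 0 0;0.7 0 0 -40 0 0 0"
}}

```text
time_s: 12.98
position: [0.6793, -0.1451, 0.1987]
tool_rot: [[0.965, 0.248, -0.091], [0.264, -0.906, 0.331], [-0.001, -0.344, -0.939]]
ft_force: [0.3, -0.3, 0.4]
grip_width: 0.0254
```

Call:
{"name": "arm_command", "arguments": {
  "rows": "0.7 0 0 -40 -6.7 0 0;0.7 0 0 -30 -6.7 0 0;0.7 0 0 0 -6.7 0 0;0.7 0 0 0 0 0 0"
}}

```text
time_s: 13.32
position: [0.6852, -0.1626, 0.2675]
tool_rot: [[0.964, 0.267, 0.007], [0.267, -0.964, -0.006], [0.005, 0.007, -1.0]]
ft_force: [-0.4, 1.2, 0.0]
grip_width: 0.0252
```

```bash
python3 - <<'E'
from h import *
s=readout.observe();print(s['time_s'],s['position'],s['tool_rot'],s['q'],s['ft_force'],s['grip_width'])
a=snap('wrist','w6.png');b=snap('scene','s6.png')
o=np.zeros((600,800,3),np.uint8);o[:300,:400]=cv2.resize(a,(400,300));o[300:,:400]=cv2.resize(b[50:230,170:410],(400,300),interpolation=cv2.INTER_CUBIC);t=snap('top','t6.png')
o[:,400:]=cv2.resize(t[90:240,300:400],(400,600),interpolation=cv2.INTER_CUBIC)
cv2.imwrite('pics/c6.png',o[:,:,::-1])
E
```

```text
13.3167 [ 0.6852 -0.1626  0.2675] [[ 0.9638  0.2665  0.0066]
 [ 0.2665 -0.9638 -0.0057]
 [ 0.0049  0.0072 -1.    ]] [-22.8992  37.8788  42.9969  -0.1547  98.6487  51.619 ] [-0.441   1.1652  0.0135] 0.025162173405914486
```

View pics/c6.png

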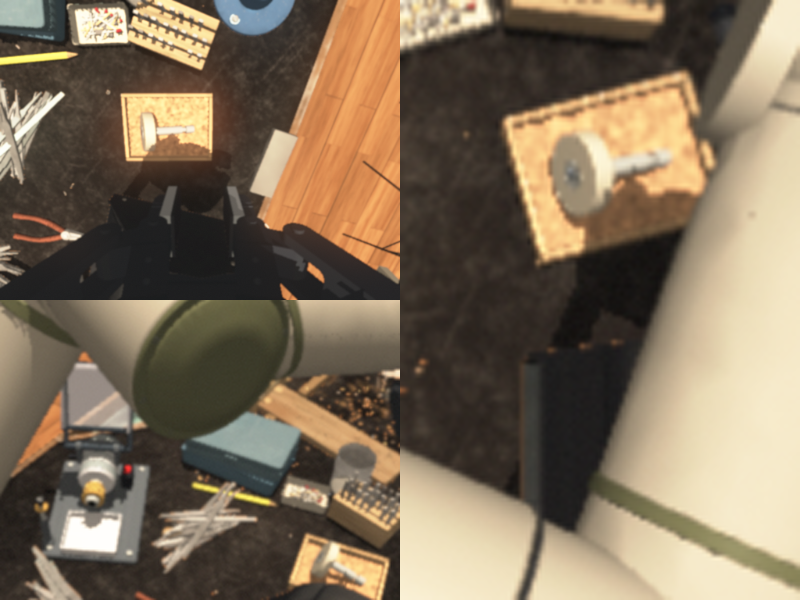

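The wheel lies in the tray on its rim and shank end, at (165,130) in the wrist panel and (600,175) in the top panel. The guard is still open. Next I'll go to the guard bar.

Call:
{"name": "arm_command", "arguments": {
  "rows": "0.3 0 0 -35 0 0 0;0.3 0 0 -35 0 0 0;0.3 6 -36 0 0 0 0;0.3 6 -36 0 0 0 0;0.3 6 -36 0 0 0 0"
}}

```text
time_s: 13.88
position: [0.6738, -0.0559, 0.3316]
tool_rot: [[0.965, 0.261, -0.004], [0.261, -0.965, 0.003], [-0.003, -0.004, -1.0]]
ft_force: [0.8, -0.6, 0.5]
grip_width: 0.0598
```

Call:
{"name": "arm_command", "arguments": {
  "rows": "0.3 6 -36 0 0 0 0;0.3 6 -36 0 0 0 0;0.3 6 -36 0 0 0 0;0.3 6 -36 0 0 0 0;0.3 6 -36 0 0 0 0"
}}

```text
time_s: 14.3
position: [0.6552, 0.1266, 0.3314]
tool_rot: [[0.965, 0.262, -0.005], [0.262, -0.965, 0.002], [-0.005, -0.003, -1.0]]
ft_force: [-0.2, 0.3, -0.0]
grip_width: 0.0594
```

Call:
{"name": "arm_command", "arguments": {
  "rows": "0.3 6 -36 0 0 0 0;0.3 6 -36 0 0 0 0;0.3 6 -36 0 0 0 0;0.3 6 -36 0 0 0 0;0.3 6 -36 0 0 0 0"
}}

```text
time_s: 14.72
position: [0.6369, 0.3082, 0.3313]
tool_rot: [[0.965, 0.263, -0.006], [0.263, -0.965, 0.0], [-0.006, -0.002, -1.0]]
ft_force: [-0.2, 0.1, 0.6]
grip_width: 0.0598
```

Call:
{"name": "arm_command", "arguments": {
  "rows": "0.3 0 0 0 0 0 -6.7;0.3 0 0 0 0 0 -6.7;0.3 0 0 0 0 0 -6.7;0.3 0 0 0 0 0 -6.7;0.3 0 0 0 0 0 -6.7"
}}

```text
time_s: 15.13
position: [0.6374, 0.3066, 0.331]
tool_rot: [[0.655, 0.755, -0.006], [0.755, -0.655, 0.0], [-0.004, -0.005, -1.0]]
ft_force: [-0.1, -0.2, -0.4]
grip_width: 0.0598
```

Call:
{"name": "arm_command", "arguments": {
  "rows": "0.3 0 0 0 0 0 -6.7;0.3 0 0 0 0 0 -6.7;0.3 0 0 0 0 0 -6.7;0.3 0 0 0 0 0 -6.7;0.3 0 0 0 0 0 -6.7"
}}

```text
time_s: 15.55
position: [0.6374, 0.3065, 0.331]
tool_rot: [[0.13, 0.992, -0.006], [0.992, -0.13, 0.0], [-0.0, -0.006, -1.0]]
ft_force: [0.3, 0.5, -0.3]
grip_width: 0.0596
```

Call:
{"name": "arm_command", "arguments": {
  "rows": "0.3 0 0 0 0 0 -6.7;0.3 0 0 0 0 0 -6.7;0.3 0 0 0 0 0 -6.7;0.3 0 0 0 0 0 -6.7;0.3 0 0 0 0 0 -6.7"
}}

```text
time_s: 15.97
position: [0.6375, 0.3065, 0.3311]
tool_rot: [[-0.439, 0.898, -0.006], [0.898, 0.439, 0.0], [0.003, -0.005, -1.0]]
ft_force: [0.6, -1.0, 0.5]
grip_width: 0.0602
```

Call:
{"name": "arm_command", "arguments": {
  "rows": "0.3 0 0 0 0 0 -6.7;0.3 0 0 0 0 0 0;0.3 0 0 0 0 0 0"
}}

```text
time_s: 16.22
position: [0.6374, 0.3067, 0.3317]
tool_rot: [[-0.533, 0.846, -0.004], [0.846, 0.533, 0.0], [0.002, -0.003, -1.0]]
ft_force: [0.3, 0.4, -0.2]
grip_width: 0.0597
```

```bash
python3 - <<'E'
from h import *
s=readout.observe();print(s['time_s'],s['position'],s['tool_rot'],s['q'],s['ft_force'],s['grip_width'])
print(np.degrees(np.arctan2(s['tool_rot'][1,1],s['tool_rot'][0,1])))
for p in[(.6131,.3567,.256),(.6624,.2729,.256)]:print(proj('wrist',np.array(p)))
im=snap('wrist','w7.png');cv2.imwrite('pics/w7b.png',cv2.resize(im[:,:,::-1],(800,600),interpolation=cv2.INTER_CUBIC))
E
```

```text
16.2167 [0.6374 0.3067 0.3317] [[-0.5334  0.8459 -0.004 ]
 [ 0.8459  0.5334  0.    ]
 [ 0.0021 -0.0033 -1.    ]] [ 16.1094  38.3598  31.9928   0.0695 109.8644 -16.1022] [ 0.3416  0.3988 -0.191 ] 0.05967554968304492
32.23519945972322
(np.float64(271.01390185764717), np.float64(127.99844377137656))
(np.float64(265.21977441240347), np.float64(273.6636886528428))
```

View pics/w7b.png

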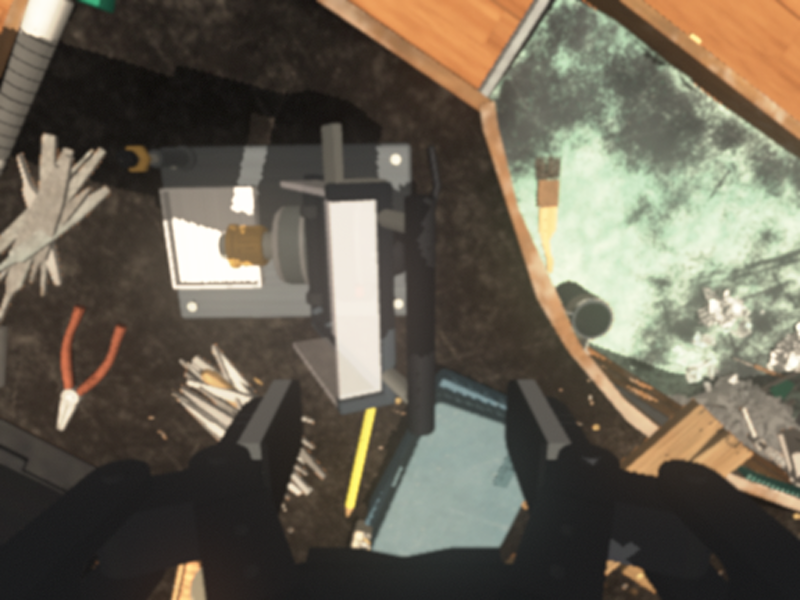

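The bar runs from (421,197) to (422,432) and lies between the open fingers, so I'll locate its middle.

```bash
python3 - <<'E'
from h import *
s=readout.observe();R=s['tool_rot']
a,b=[onz('wrist',u/1.5625,v/1.5625,.256) for u,v in[(421,197),(422,432)]]
c=(a+b)/2;print(a,b,np.linalg.norm(a-b),c,np.degrees(np.arctan2(*(a-b)[[1,0]]))-90);print(R.T@(c-s['position'])*1000)
X=np.array([np.cos(np.radians(32.7)),np.sin(np.radians(32.7))]);print((c[:2]-[.5482,.2568])@X,(c[:2]-[.5482,.2568])@[-X[1],X[0]])
E
```

```text
[0.6117 0.3573 0.256 ] [0.6665 0.2728 0.256 ] 0.10065664810740123 [0.6391 0.315  0.256 ] 32.95828057119475
[ 5.8629  6.1326 76.0501]
0.10793030477032671 -9.171526712154984e-05
```

Call:
{"name": "arm_command", "arguments": {
  "rows": "0.3 6 6 0 0 0 0;0.3 0 0 30 0 0 0.5;0.3 0 0 25 0 0 0;0.3 0 0 17 0 0 0;0.3 0 0 0 0 0 0"
}}

```text
time_s: 16.68
position: [0.6377, 0.3151, 0.2565]
tool_rot: [[-0.527, 0.85, -0.009], [0.85, 0.527, -0.002], [0.003, -0.009, -1.0]]
ft_force: [-0.5, -0.4, -0.4]
grip_width: 0.0597
```

Call:
{"name": "arm_command", "arguments": {
  "rows": "0.9 0 0 0 0 0 0;0.9 0 0 0 0 0 0;0.9 0 0 0 0 0 0;0.9 0 0 0 0 0 0;0.9 0 0 0 0 0 0",
  "squeeze": 25
}}

```text
time_s: 17.1
position: [0.6391, 0.3158, 0.2629]
tool_rot: [[-0.53, 0.848, 0.003], [0.848, 0.53, 0.001], [-0.001, 0.003, -1.0]]
ft_force: [1.7, 0.6, 3.6]
grip_width: 0.0109
```

Call:
{"name": "arm_command", "arguments": {
  "rows": "1 0 0 0 0 0 0;1 0 0 0 0 0 0;1 0 0 0 0 0 0",
  "squeeze": 25
}}

```text
time_s: 17.35
position: [0.6391, 0.3158, 0.2628]
tool_rot: [[-0.53, 0.848, 0.003], [0.848, 0.53, 0.001], [-0.001, 0.003, -1.0]]
ft_force: [1.7, 0.7, 5.1]
grip_width: 0.0109
```

```bash
python3 - <<'E'
import numpy as np
th=np.r_[2.0,np.arange(1.95,0.44,-.06)];P=np.c_[-165*np.cos(th),-165*np.sin(th)]
Q=np.round(P-P[0],1);D=np.diff(Q,axis=0)
for i in range(0,len(D),5):print(th[i+1:i+6].round(2)[-1],Q[min(i+5,len(Q)-1)],';'.join('1 0 %.1f %.1f 0 0 0'%tuple(d) for d in D[i:i+5]))
E
```

```text
1.71 [-45.8 -13.4] 1 0 -7.6 -3.2 0 0 0;1 0 -9.3 -3.4 0 0 0;1 0 -9.5 -2.9 0 0 0;1 0 -9.6 -2.2 0 0 0;1 0 -9.8 -1.7 0 0 0
1.41 [-95.1 -12.8] 1 0 -9.8 -1.0 0 0 0;1 0 -9.9 -0.5 0 0 0;1 0 -9.9 0.1 0 0 0;1 0 -9.9 0.7 0 0 0;1 0 -9.8 1.3 0 0 0
1.11 [-142.     2.2] 1 0 -9.7 1.8 0 0 0;1 0 -9.6 2.5 0 0 0;1 0 -9.4 3.0 0 0 0;1 0 -9.2 3.6 0 0 0;1 0 -9.0 4.1 0 0 0
0.81 [-182.4   30.5] 1 0 -8.8 4.7 0 0 0;1 0 -8.4 5.2 0 0 0;1 0 -8.1 5.7 0 0 0;1 0 -7.8 6.1 0 0 0;1 0 -7.3 6.6 0 0 0
0.51 [-212.7   69.5] 1 0 -7.0 7.1 0 0 0;1 0 -6.5 7.4 0 0 0;1 0 -6.1 7.8 0 0 0;1 0 -5.6 8.2 0 0 0;1 0 -5.1 8.5 0 0 0
0.45 [-217.2   78.3] 1 0 -4.5 8.8 0 0 0
```

Call:
{"name": "arm_command", "arguments": {
  "rows": "1 0 -7.5 -3 0 0 -0.8;1 0 -9.5 -3.5 0 0 0;1 0 -9.5 -3 0 0 0;1 0 -9.5 -2 0 0 0;1 0 -10 -2 0 0 0"
}}

```text
time_s: 17.77
position: [0.6, 0.2905, 0.2756]
tool_rot: [[-0.541, 0.841, 0.002], [0.841, 0.541, 0.0], [-0.001, 0.002, -1.0]]
ft_force: [3.0, 0.5, 5.7]
grip_width: 0.011
```

Call:
{"name": "arm_command", "arguments": {
  "rows": "1 0 -10 -1 0 0 0;1 0 -10 -0.5 0 0 0;1 0 -10 0 0 0 0;1 0 -10 1 0 0 0;1 0 -9.5 1 0 0 0"
}}

```text
time_s: 18.18
position: [0.5582, 0.2634, 0.2748]
tool_rot: [[-0.541, 0.841, 0.001], [0.841, 0.541, -0.0], [-0.001, 0.001, -1.0]]
ft_force: [2.0, -1.6, -0.1]
grip_width: 0.0109
```

Call:
{"name": "arm_command", "arguments": {
  "rows": "1 0 0 0 0 0 0;1 0 0 0 0 0 0"
}}

```text
time_s: 18.35
position: [0.5585, 0.2636, 0.2749]
tool_rot: [[-0.541, 0.841, 0.001], [0.841, 0.541, -0.001], [-0.001, 0.0, -1.0]]
ft_force: [1.3, -2.9, 3.1]
grip_width: 0.0113
```

Call:
{"name": "arm_command", "arguments": {
  "rows": "1 0 -9.5 2 0 0 0;1 0 -9.5 2.5 0 0 0;1 0 -9.5 3 0 0 0;1 0 -9.5 3.5 0 0 0;1 0 -9 4 0 0 0"
}}

```text
time_s: 18.77
position: [0.5194, 0.2383, 0.2595]
tool_rot: [[-0.541, 0.841, 0.002], [0.841, 0.541, -0.0], [-0.001, 0.001, -1.0]]
ft_force: [1.8, -3.4, 3.2]
grip_width: 0.0105
```

Call:
{"name": "arm_command", "arguments": {
  "rows": "1 0 -9 4.5 0 0 0;1 0 -8.5 5.5 0 0 0;1 0 -8 5.5 0 0 0;1 0 -7.5 6 0 0 0;1 0 -7.5 6.5 0 0 0"
}}

```text
time_s: 19.18
position: [0.4854, 0.2165, 0.2313]
tool_rot: [[-0.541, 0.841, 0.001], [0.841, 0.541, -0.0], [-0.001, 0.001, -1.0]]
ft_force: [1.8, -1.5, -1.0]
grip_width: 0.0108
```

Call:
{"name": "arm_command", "arguments": {
  "rows": "1 0 0 0 0 0 0;1 0 0 0 0 0 0"
}}

```text
time_s: 19.35
position: [0.4851, 0.2164, 0.2312]
tool_rot: [[-0.541, 0.841, -0.001], [0.841, 0.541, -0.001], [-0.0, -0.001, -1.0]]
ft_force: [1.9, -3.5, -1.0]
grip_width: 0.0108
```

```bash
python3 - <<'E'
from h import *
s=readout.observe();X=np.array([np.cos(np.radians(32.7)),np.sin(np.radians(32.7))])
p=s['position'];print(p,((p[:2]-[.5482,.2568])@X),(p[:2]-[.5482,.2568])@[-X[1],X[0]],s['ft_force'],X@s['ft_force'][:2],s['wrist_torque'],s['q'])
m=eyes.camera_model('wrist')
for t in (.7,.75,.8,.85,.9): print(t,proj('wrist',np.r_[np.array([.5482,.2568])+(.035-.165*np.cos(t))*X,.106+.165*np.sin(t)],m))
E
```

```text
[0.4851 0.2164 0.2312] -0.07493720814739643 6.581811381284025e-05 [ 1.9222 -3.5208 -1.0101] -0.2845054995781888 [-0.6069 -0.3151  0.0143] [ 11.2771  20.7074  79.0276  -0.0411  80.3123 -21.4827]
0.7 (np.float64(226.93752629324706), np.float64(255.2773661357577))
0.75 (np.float64(237.57099237004735), np.float64(261.3622303900784))
0.8 (np.float64(249.7590721929157), np.float64(267.62463867185284))
0.85 (np.float64(263.5823180981794), np.float64(274.0309268444682))
0.9 (np.float64(279.10568921316184), np.float64(280.5380999461624))
```

Before the last stretch I'll triangulate the rubber tip from the earlier wrist pictures, to know roughly where contact should come.

```bash
python3 - <<'E'
from h import *
s=readout.observe();m=eyes.camera_model('wrist')
Tn=np.eye(4);Tn[:3,:3]=s['tool_rot'];Tn[:3,3]=s['position'];C=np.array(m['view'])@Tn  # tool->cam
def mod(p,x,y):
    x=np.array(x);y=np.array(y);x=x/np.linalg.norm(x);y=y-x*(x@y);y/=np.linalg.norm(y)
    T=np.eye(4);T[:3,:3]=np.c_[x,y,np.cross(x,y)];T[:3,3]=p;return dict(m,view=C@np.linalg.inv(T))
M={1:mod((.5124,.2326,.2481),(-.8414,-.5404,.0006),(-.5404,.8414,.0002)),
3:mod((.4774,.2116,.1623),(-.6384,.7697,.0001),(.7697,.6384,.0001)),
4:mod((.4388,.1871,.0892),(-.537,.844,0),(.844,.537,-.001))}
R={1:ray('',533/1.5625,222/1.5625,M[1]),3:ray('',436/1.5625,178/1.5625,M[3]),4:ray('',100+471/1.5,182/1.5,M[4])}
X=np.array([np.cos(np.radians(32.7)),np.sin(np.radians(32.7))])
for a,b in((1,3),(1,4),(3,4)):
    p,e=tri(R[a],R[b]);q=p[:2]-[.5482,.2568];print(a,b,p,e[0],'m',q@X,q@[-X[1],X[0]],'theta',np.arcsin((p[2]-.085)/.12))
c=[]
for k,f,(x0,x1,y0,y1) in((1,'w1',(320,360,125,160)),(3,'w3',(255,305,90,135)),(4,'w4',(360,450,85,160))):
    c.append(cv2.resize(cv2.imread(f'pics/{f}.png')[y0:y1,x0:x1],(266,int(266*(y1-y0)/(x1-x0))),interpolation=cv2.INTER_CUBIC))
h=max(i.shape[0] for i in c);cv2.imwrite('pics/tip.png',np.hstack([np.pad(i,((0,h-i.shape[0]),(0,0),(0,0))) for i in c]))
E
```

```text
1 3 [0.4445 0.2674 0.1037] 0.0002195453241875847 m -0.08158711247124618 0.06493474822672488 theta 0.15676250580361364
1 4 [0.4449 0.2675 0.1063] 0.0007017880340789393 m -0.0811985840366204 0.06480444276495939 theta 0.17809612463866584
3 4 [0.4437 0.2674 0.1096] 0.000158246499674672 m -0.08217217893115072 0.06534643952938506 theta 0.2060840186239483
```

View pics/tip.png

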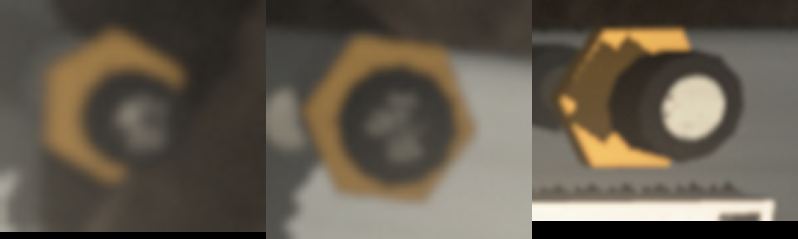

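Call:
{"name": "arm_command", "arguments": {
  "rows": "1 0 -7 7 0 0 0;1 0 -6.5 7.5 0 0 0;1 0 -6 8 0 0 0;1 0 -5.5 8 0 0 0;1 0 -5 8.5 0 0 0"
}}

```text
time_s: 19.77
position: [0.4602, 0.2006, 0.1924]
tool_rot: [[-0.542, 0.841, 0.001], [0.841, 0.542, 0.0], [-0.0, 0.001, -1.0]]
ft_force: [2.3, -1.9, 0.4]
grip_width: 0.0107
```

Call:
{"name": "arm_command", "arguments": {
  "rows": "1 0 -4.5 9 0 0 0;1 0 -4 9 0 0 0;1 0 -3.5 9 0 0 0;1 0 0 0 0 0 0;1 0 0 0 0 0 0"
}}

```text
time_s: 20.18
position: [0.45, 0.1941, 0.1654]
tool_rot: [[-0.542, 0.841, -0.0], [0.841, 0.542, 0.0], [0.0, -0.0, -1.0]]
ft_force: [2.2, -1.3, -2.5]
grip_width: 0.0108
```

```bash
cat > st.py <<'E'
from h import *
s=readout.observe();X=np.array([np.cos(np.radians(32.7)),np.sin(np.radians(32.7))])
p=s['position'];f=s['ft_force'];print(s['time_s'],'z',p[2],'mx',(p[:2]-[.5482,.2568])@X,'fx,fy,fz',X@f[:2],f[:2]@[-X[1],X[0]],f[2],'th(TCP)',np.arcsin((p[2]-.108)/.165),s['wrist_torque'])
E
python3 st.py
```

```text
20.1833 z 0.16539809058077715 mx -0.11649830105187607 fx,fy,fz 1.1075931864875124 -2.2580107502550923 -2.5045519014866384 th(TCP) 0.35529527712796816 [-0.2305 -0.3941  0.0119]
```

Call:
{"name": "arm_command", "arguments": {
  "rows": "1 0 -1 3 0 0 0;1 0 -1 3 0 0 0;1 0 -1 3 0 0 0;1 0 -1 2.5 0 0 0;1 0 0 0 0 0 0"
}}

```text
time_s: 20.6
position: [0.447, 0.1921, 0.1538]
tool_rot: [[-0.541, 0.841, 0.003], [0.841, 0.541, 0.001], [-0.0, 0.003, -1.0]]
ft_force: [7.9, 2.9, -2.2]
grip_width: 0.0107
```

Call:
{"name": "arm_command", "arguments": {
  "rows": "1 0 -0.2 1 0 0 0;1 0 -0.2 1 0 0 0;1 0 0 0 0 0 0;1 0 0 0 0 0 0"
}}

```text
time_s: 20.93
position: [0.4466, 0.1919, 0.1521]
tool_rot: [[-0.541, 0.841, 0.002], [0.841, 0.541, 0.001], [-0.0, 0.003, -1.0]]
ft_force: [5.7, 1.3, -3.1]
grip_width: 0.0112
```

```bash
python3 st.py
```

```text
20.9333 z 0.1520818430597025 mx -0.12053680903688199 fx,fy,fz 5.522706294678759 -2.022386612508379 -3.0699271131337564 th(TCP) 0.27044748730565493 [ 0.2829 -1.0712  0.0161]
```

Call:
{"name": "arm_command", "arguments": {
  "rows": "1 0 0.3 1 0 0 0;1 0 0.2 1 0 0 0;1 0 0 0 0 0 0;1 0 0 0 0 0 0"
}}

```text
time_s: 21.27
position: [0.4463, 0.1917, 0.1499]
tool_rot: [[-0.542, 0.841, 0.0], [0.841, 0.542, -0.0], [-0.0, 0.0, -1.0]]
ft_force: [4.0, -2.2, -1.1]
grip_width: 0.0107
```

Call:
{"name": "arm_command", "arguments": {
  "rows": "1 0 0 1 0 0 0;1 0 0 1 0 0 0;1 0 0 0 0 0 0;1 0 0 0 0 0 0"
}}

```text
time_s: 21.6
position: [0.446, 0.1915, 0.1482]
tool_rot: [[-0.542, 0.841, -0.0], [0.841, 0.542, -0.0], [-0.0, -0.0, -1.0]]
ft_force: [1.4, -3.7, 4.5]
grip_width: 0.0112
```

```bash
python3 st.py
```

```text
21.6 z 0.14822627708692152 mx -0.12124925272082973 fx,fy,fz -0.834602475673489 -3.8059033721762767 4.467597505509964 th(TCP) 0.24627764616136538 [-0.5805 -0.2126  0.0844]
```

Call:
{"name": "arm_command", "arguments": {
  "rows": "1 0 0 0 0 0 0;1 0 0 0 0 0 0"
}}

```text
time_s: 21.77
position: [0.446, 0.1915, 0.1482]
tool_rot: [[-0.542, 0.841, -0.0], [0.841, 0.542, -0.001], [-0.0, -0.0, -1.0]]
ft_force: [0.8, -4.2, 4.6]
grip_width: 0.0109
```

Call:
{"name": "arm_command", "arguments": {
  "rows": "1 0 0 -1 0 0 0;1 0 0 0 0 0 0;1 0 0 0 0 0 0"
}}

```text
time_s: 22.02
position: [0.4461, 0.1916, 0.1487]
tool_rot: [[-0.542, 0.841, -0.0], [0.841, 0.542, -0.0], [-0.0, -0.001, -1.0]]
ft_force: [2.0, -5.0, -0.5]
grip_width: 0.0106
```

```bash
python3 st.py
```

```text
22.0167 z 0.14874868421325926 mx -0.12116573956966624 fx,fy,fz -0.9861819867393623 -5.278292339564642 -0.4964780278451135 th(TCP) 0.24954360065141326 [-0.5893 -0.4296  0.0816]
```

The stop is felt: a steady +4.5 N upward push at TCP z 0.148, which dropped to about zero when I eased up 1 mm. I'll settle the guard there, open a little and lift off.

Call:
{"name": "arm_command", "arguments": {
  "rows": "1 0 0 0.4 0 0 0;1 0 0 0 0 0 0;0.88 0 0 0 0 0 0;0.82 0 0 0 0 0 0;0.76 0 0 0 0 0 0"
}}

```text
time_s: 22.43
position: [0.4456, 0.1921, 0.1482]
tool_rot: [[-0.541, 0.841, -0.002], [0.841, 0.541, 0.001], [0.002, -0.001, -1.0]]
ft_force: [-0.1, -0.3, 0.3]
grip_width: 0.0207
```

Call:
{"name": "arm_command", "arguments": {
  "rows": "0.76 0 0 0 0 0 0;0.76 0 0 0 0 0 0;0.76 0 0 0 0 0 0"
}}

```text
time_s: 22.68
position: [0.446, 0.1919, 0.1484]
tool_rot: [[-0.542, 0.841, -0.0], [0.841, 0.542, 0.0], [0.0, -0.0, -1.0]]
ft_force: [0.1, 0.3, 0.3]
grip_width: 0.0204
```

```bash
python3 st.py; python3 - <<'E'
from h import *
a=snap('wrist','w8.png');b=snap('scene','s8.png')
o=np.hstack([cv2.resize(a[60:384,60:460],(480,389)),cv2.resize(b[60:240,150:300],(320,389),interpolation=cv2.INTER_CUBIC)])
cv2.imwrite('pics/c8.png',o[:,:,::-1])
E
```

```text
22.6833 z 0.1484015448768824 mx -0.1210695726218485 fx,fy,fz 0.2239332394301529 0.21206251907788823 0.29662886722297743 th(TCP) 0.24737307443715073 [ 0.0388  0.0019 -0.0029]
```

View pics/c8.png

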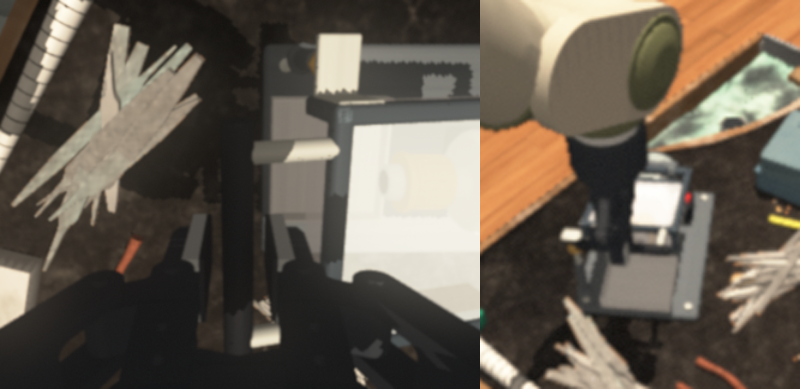

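The bar at (238,210) stands free between the fingers, and the tab at (338,62) lies on the stop screw. Force readings are zero, so I'll lift straight off.

Call:
{"name": "arm_command", "arguments": {
  "rows": "0.76 0 0 -8 0 0 0;0.76 0 0 -12 0 0 0;0.76 0 0 -25 0 0 0;0.76 0 0 -40 0 0 0;0.76 0 0 -40 0 0 0"
}}

```text
time_s: 23.2
position: [0.4455, 0.1917, 0.2752]
tool_rot: [[-0.542, 0.841, -0.002], [0.841, 0.542, -0.0], [0.001, -0.002, -1.0]]
ft_force: [1.3, 0.6, -0.4]
grip_width: 0.0206
```

Call:
{"name": "arm_command", "arguments": {
  "rows": "0.76 0 0 -20 0 0 0;0.76 0 0 0 0 0 0;0.76 0 0 0 0 0 0"
}}

```text
time_s: 23.45
position: [0.4462, 0.1918, 0.2946]
tool_rot: [[-0.542, 0.841, 0.002], [0.841, 0.542, 0.0], [-0.001, 0.002, -1.0]]
ft_force: [-0.3, 1.3, -0.3]
grip_width: 0.0201
```

```bash
python3 st.py; python3 - <<'E'
from h import *
# did anything move in untouched regions? and stop check: bar in two later wrist frames
a=snap('wrist','w9.png').astype(int)
t0=cv2.imread('pics/t0.png').astype(int);t=snap('top','t9.png')[:,:,::-1].astype(int)
s0=cv2.imread('pics/s0.png').astype(int);s=snap('scene','s9.png')[:,:,::-1].astype(int)
for n,x,y,(u0,u1,v0,v1) in(('wax top',t0,t,(152,188,250,272)),('pliers top',t0,t,(268,325,202,230)),('files top',t0,t,(215,290,228,260)),('tray scene',s0,s,(340,408,188,235)),('pliers scene',s0,s,(240,298,222,262)),('wax scene',s0,s,(120,155,192,215)),('files2 scene',s0,s,(262,320,160,212))):
    d=abs(x-y).max(2)[v0:v1,u0:u1];print(n,(d>40).mean().round(3))
for z in (.13,.135,.14,.145,.15):
    print(z,proj('wrist',np.r_[np.array([.5482,.2568])+(.038-np.sqrt(.165**2-(z-.106)**2))*np.array([.8415,.5402]),z]))
g=a.sum(2)
for v in (150,165,180,195,300):print(v,g[v,200:300:3].tolist())
E
```

```text
23.45 z 0.29456923847411265 mx -0.12098976727461157 fx,fy,fz 0.4437846084082961 1.3014459195215589 -0.2764683565610915 th(TCP) nan [-0.0454 -0.0735 -0.0271]
wax top 0.413
pliers top 0.0
files top 0.275
tray scene 0.133
pliers scene 0.0
wax scene 0.0
files2 scene 0.0
0.13 (np.float64(255.87970049316502), np.float64(183.19889211162356))
0.135 (np.float64(256.7511578305034), np.float64(184.58822336295498))
0.14 (np.float64(257.8354327859066), np.float64(186.02422971110528))
0.145 (np.float64(259.14678721331273), np.float64(187.50930171188938))
0.15 (np.float64(260.7011519650364), np.float64(189.04599550267275))
150 [457, 459, 446, 434, 422, 246, 130, 124, 121, 120, 135, 145, 145, 110, 113, 116, 145, 116, 118, 122, 125, 125, 154, 132, 180, 272, 388, 389, 389, 399, 396, 392, 246, 323]
165 [134, 133, 127, 125, 122, 123, 141, 172, 153, 151, 152, 160, 146, 108, 102, 112, 141, 121, 116, 115, 125, 131, 158, 150, 185, 285, 392, 387, 390, 401, 399, 392, 246, 332]
180 [196, 171, 151, 151, 147, 144, 152, 145, 156, 148, 146, 166, 171, 112, 116, 113, 115, 112, 113, 171, 156, 145, 133, 132, 181, 290, 394, 388, 395, 400, 400, 389, 247, 338]
195 [160, 167, 160, 156, 162, 151, 153, 155, 166, 164, 162, 165, 148, 146, 151, 145, 138, 128, 143, 179, 173, 148, 173, 186, 287, 388, 392, 397, 399, 402, 402, 367, 262, 331]
300 [97, 96, 91, 91, 95, 92, 94, 89, 87, 97, 88, 82, 120, 127, 121, 127, 136, 130, 120, 116, 139, 154, 174, 151, 145, 151, 151, 140, 83, 94, 99, 89, 90, 96]st.py:3: RuntimeWarning: invalid value encountered in arcsin
  p=s['position'];f=s['ft_force'];print(s['time_s'],'z',p[2],'mx',(p[:2]-[.5482,.2568])@X,'fx,fy,fz',X@f[:2],f[:2]@[-X[1],X[0]],f[2],'th(TCP)',np.arcsin((p[2]-.108)/.165),s['wrist_torque'])
```

Call:
{"name": "arm_command", "arguments": {
  "rows": "0.76 0 0 0 0 0 0;0.76 0 0 0 0 0 0;0.76 0 0 0 0 0 0;0.76 0 0 0 0 0 0;0.76 0 0 0 0 0 0"
}}

```text
time_s: 24.02
position: [0.4461, 0.1918, 0.2934]
tool_rot: [[-0.542, 0.841, -0.0], [0.841, 0.542, -0.0], [0.0, -0.0, -1.0]]
ft_force: [-0.1, -0.3, 0.6]
grip_width: 0.0205
```

```bash
python3 - <<'E'
from h import *
a=cv2.imread('pics/w9.png').astype(int);b=snap('wrist','w10.png')[:,:,::-1].astype(int)
print('moving px',(abs(a-b).max(2)>40).mean())
s0=cv2.imread('pics/s6.png').astype(int);s=snap('scene','s10.png')[:,:,::-1].astype(int)
print('tray scene vs after placing',(abs(s0-s).max(2)[188:235,340:408]>40).mean())
s=readout.observe();print(s['ft_force'],s['time_s']);print(env.close_job())
E
```

```text
moving px 0.010523478190104166
tray scene vs after placing 0.022841051314142678
[-0.2197 -0.9726 -1.1726] 24.1167
the job is handed in; nothing more can be done
None
```

The job is done and handed in at about 24 s of the 72 s allowed; it reports no verdict. I pulled the collar back until the shank popped loose, drew the wheel out and laid it in the tray. I then swung the guard forward by its bar and lowered it onto its stop.

**Wheel:** A picture shows it lying inside the tray on its rim and shank end. I felt the tray floor with a press that reached about 11 N, then backed off 1 mm before opening the fingers. The tray area looked nearly the same at the end (2% of its pixels differed).

**Guard:** I felt the stop at about 0.22–0.25 rad, as an upward push of 4.5 N that held steady while the arm stood still. I then eased off, let go and read zero force. After lifting clear I compared two wrist pictures about half a second apart, and 1% of pixels differed, in line with a small tool movement between them.

**Other things on the bench:** The pliers, wax block and one heap of files showed no change in the scene view.

**Checks that disagreed or were not clean:**
- My earlier camera estimate of the stop was lower, 0.16–0.21 rad, so I went by the felt contact.
- The top view showed changes at the wax block and the other heap of files. I put this down to the arm being in the way. The scene view clears the wax block, but I did not check that second heap separately.
- While swinging the guard there was a brief pull of up to about 8 N at the bar, which I corrected.

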